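Light the burner under the pot and hold its knob in

TASK

Light the hob burner that the steel pot stands on: push that burner's knob fully in, turn it a quarter turn anticlockwise to full flame, and keep it held in there for at least five seconds, as the flame sensor needs. The job ends while holding: finish with the gripper still keeping the knob fully in at full flame. Leave the other knobs off and the cookware where it stands.

Things in the scene. Friction and masses are not known exactly. Their poses are not given: they have to be found in the camera images.
- hob: fixed in-line gas hob, black glass 740 mm wide, 360 deep, 8 thick, three burners side by side. Origin: centre of its underside, on the worktop; x from its front (knob) edge to its rear, y to its left, z up. Three knobs in a row 40 mm from the front edge, 90 mm apart, in the order of the burners; of three printed dots behind each knob the large one is its burner
- burner_left (a point): centre of the left burner, at the top of its iron pan support (50 mm above the worktop), 200 mm further back than the knob row; left and right as seen by the robot, which stands at the knob edge
- burner_mid (a point): centre of the middle burner, at the top of its iron pan support (50 mm above the worktop), 200 mm further back than the knob row; left and right as seen by the robot, which stands at the knob edge
- burner_right (a point): centre of the right burner, at the top of its iron pan support (50 mm above the worktop), 200 mm further back than the knob row; left and right as seen by the robot, which stands at the knob edge
- knob_left_top (a point): centre of the top face of the left knob, which works the left burner; x along its white pointer, z up. Round ribbed grip 38 mm across, 24 mm tall, on a 4 mm skirt 52 mm across; top 43 mm above the worktop when out, skirt's upper side 24 mm below it. It turns about its vertical centre line
- knob_mid_top (a point): centre of the top face of the middle knob, which works the middle burner; x along its white pointer, z up. Round ribbed grip 38 mm across, 24 mm tall, on a 4 mm skirt 52 mm across; top 43 mm above the worktop when out, skirt's upper side 24 mm below it. It turns about its vertical centre line
- knob_right_top (a point): centre of the top face of the right knob, which works the right burner; x along its white pointer, z up. Round ribbed grip 38 mm across, 24 mm tall, on a 4 mm skirt 52 mm across; top 43 mm above the worktop when out, skirt's upper side 24 mm below it. It turns about its vertical centre line
- push_left (a joint): how far the left knob is pushed in, m: 0 out, 0.006 fully in (downwards, straight into the hob). A spring pushes it out: about 4 N to start it, 8 N fully in
- knob_left (a joint): how far the left knob is turned, rad, anticlockwise seen from above: 0 off (pointer to the rear of the hob), 1.57 full flame (pointer to the left, at the large orange flame mark), 3.5 lowest flame, end stop. Locked at off until pushed in by about 4 mm; then turns with slight friction (0.05 N m) and stays where it is turned
- push_mid (a joint): how far the middle knob is pushed in, m: 0 out, 0.006 fully in (downwards, straight into the hob). Spring as push_left
- knob_mid (a joint): how far the middle knob is turned, rad, anticlockwise seen from above: 0 off (pointer to the rear of the hob), 1.57 full flame (pointer to the left, at the large orange flame mark), 3.5 lowest flame, end stop. Lock and friction as knob_left
- push_right (a joint): how far the right knob is pushed in, m: 0 out, 0.006 fully in (downwards, straight into the hob). Spring as push_left
- knob_right (a joint): how far the right knob is turned, rad, anticlockwise seen from above: 0 off (pointer to the rear of the hob), 1.57 full flame (pointer to the left, at the large orange flame mark), 3.5 lowest flame, end stop. Lock and friction as knob_left
- pot: the steel pot: round lidded stock pot of bright steel, 160 mm across, 92 mm tall to the rim, 129 mm to the top of its black lid knob, a steel loop handle on two sides (219 mm over them). Stands on one of the burners; origin: centre of its underside
- kettle: blue enamel kettle, 156 mm across, 168 mm tall over its black arched handle; stands on another burner; origin: centre of its underside
- moka: aluminium stove-top coffee pot, 98 mm across, 177 mm tall, black handle; stands on another burner; origin: centre of its underside
Not all that is in view belongs to the job. Leave any green look-alike of the pot alone.

How it is judged (in metres and radians):
On the way, in this order (a step that is already met when the one before it is completed fails the run):
1. the knob of the pot's burner is pushed in, still at off (((horizontal distance between pot and burner_left below 0.04 m and value of joint push_left above 0.003 m and value of joint knob_left below 0.5 rad) or (horizontal distance between pot and burner_mid below 0.04 m and value of joint push_mid above 0.003 m and value of joint knob_mid below 0.5 rad) or (horizontal distance between pot and burner_right below 0.04 m and value of joint push_right above 0.003 m and value of joint knob_right below 0.5 rad))), for 0.02 s.
2. it is turned to full flame and held in there without a break (((horizontal distance between pot and burner_left below 0.04 m and value of joint push_left above 0.0045 m and value of joint knob_left between 1.31 and 1.83 rad and value of joint each of knob_mid, knob_right below 0.2 rad and value of joint each of push_mid, push_right below 0.002 m) or (horizontal distance between pot and burner_mid below 0.04 m and value of joint push_mid above 0.0045 m and value of joint knob_mid between 1.31 and 1.83 rad and value of joint each of knob_left, knob_right below 0.2 rad and value of joint each of push_left, push_right below 0.002 m) or (horizontal distance between pot and burner_right below 0.04 m and value of joint push_right above 0.0045 m and value of joint knob_right between 1.31 and 1.83 rad and value of joint each of knob_left, knob_mid below 0.2 rad and value of joint each of push_left, push_mid below 0.002 m))), for 4.5 s.
At the end, for the whole second after the job is handed in: The gripper holds the pot's burner knob in (at least 4.5 of 6 mm), turned 1.57 rad anticlockwise, to 0.26 rad; the other knobs are off (under 0.2 rad) and not pressed (under 2 mm); pot, kettle and coffee pot are within 20 mm of their starts (((horizontal distance between pot and burner_left below 0.04 m and value of joint push_left above 0.0045 m and value of joint knob_left between 1.31 and 1.83 rad and value of joint each of knob_mid, knob_right below 0.2 rad and value of joint each of push_mid, push_right below 0.002 m) or (horizontal distance between pot and burner_mid below 0.04 m and value of joint push_mid above 0.0045 m and value of joint knob_mid between 1.31 and 1.83 rad and value of joint each of knob_left, knob_right below 0.2 rad and value of joint each of push_left, push_right below 0.002 m) or (horizontal distance between pot and burner_right below 0.04 m and value of joint push_right above 0.0045 m and value of joint knob_right between 1.31 and 1.83 rad and value of joint each of knob_left, knob_mid below 0.2 rad and value of joint each of push_left, push_mid below 0.002 m)) and contact force between the fingers and hob above 2 N and distance of each of pot, kettle, moka from where it was at the start of the episode below 0.02 m); the arm keeps its last pose, push and grip.
It fails at once if another burner's knob is turned on ((not (horizontal distance between pot and burner_left below 0.04 m) and value of joint knob_left above 0.4 rad) or (not (horizontal distance between pot and burner_mid below 0.04 m) and value of joint knob_mid above 0.4 rad) or (not (horizontal distance between pot and burner_right below 0.04 m) and value of joint knob_right above 0.4 rad)).
It fails at once if the pot, kettle or coffee pot is shifted by more than 20 mm or tipped (distance of any of pot, kettle, moka from where it was at the start of the episode above 0.02 m or angle between any of pot, kettle, moka's own z axis and vertical above 0.2 rad).
It also fails if it takes over 45 s, if anything falls off the work surface, if the arm or the gripper's body presses on something with over 40 N, if the wrist force passes 120 N, or if a joint passes its speed limit or range.

ROBOT

A 6-joint arm with a two-finger parallel gripper is mounted at the origin on the work surface. World frame = base frame: x ahead of the robot, y to its left, z up, the work surface at z = 0. Lengths are in m, angles in degrees, forces in N, time in s.
With the tool pointing down it reaches from about 0.375 to 0.9 m from the base axis. Payload 3.1 kg.
Tool frame: the origin (TCP) lies between the finger pads; the fingertips stand 22 mm ahead of it and the grasp point (between the pads) lies 3 mm ahead of it; y points along the fingers, x is the direction in which the jaws open and shut, and the axes are right-handed (so a half turn about y gives the same grasp; the last joint's range is limited). The gripper opens to 87 mm and grips with 3 to 60 N. Pads are 19 mm wide; open, the fingers measure 117 mm over their backs; the gripper's body (75 mm by 190 mm) begins 51 mm behind the grasp point.
Start: joints at [-10.227, 30.224, 82.088, -0, 67.689, -10.227], TCP at [0.625, 0, 0.245] pointing down, gripper open.
Joint ranges: [-176.69, 176.69], [-43.24, 126.21], [12.49, 139.97], [-82, 262], [0, 151.66], [-163.58, 163.58]. Speed limits (degrees/s): [159.86, 159.86, 180, 180, 180, 180].

INTERFACE

Orientations are given as a 3x3 rotation matrix whose columns are the frame's x, y, z axes.
In Python, from rig import bot, imaging, workorder gives the robot as it stands. The module is installed in compiled form; this text tells all that it offers.
- The arm moves only by the tool drive_tool, never from a script. Its argument "commands" is a list of rows, each an object of numbers: "dx", "dy", "dz": the shift along the tool's x, y, z normalised to -1 to 1, where 1 is 4 cm; "wx", "wy", "wz": the turn, a rotation vector about the tool's x, y, z normalised to -1 to 1, where 1 is pi/2 rad; "grip": the finger opening in mm, from 0 to 87. In form: [{"dx": .., "dy": .., "dz": .., "wx": .., "wy": .., "wz": .., "grip": ..}, ...]. A call has 1 to 8 rows; each row shifts and turns the commanded pose from where the row before left it, along the tool's axes as they then stand; what a row does not reach is not made up. A row lasts 1/8 s, in which the tool goes at most 62.5 mm and 10.7 degrees, less where a joint would pass 70% of its speed; a pose out of reach is approached as far as the arm can. A call with a number of a shift or a turn outside -1 to 1 is refused whole. A call with a gripper value outside its range is refused whole. The fingers move at their own pace and stop on an object; the grip force is fixed at half the most. Time passes only in rows, so rows that do not move let the fingers close. It gives the time, the measured TCP pose, the force and the opening at its end, in the units of the state.
- bot.read_state(): the state, without advancing time (a new reading comes with each control period).
- imaging.capture(name): name is "scene" or "side" or "wrist"; returns (picture, depth): 400x640x3 uint8, red, green, blue; 400x640 float32, m along the optical axis (not along the pixel's ray), 0 where there is no reading.
- imaging.get_calibration(name): a dict with "mtx" (3x3 intrinsics, pixels), "world_to_cam" (4x4, takes a point from world to camera coordinates). Camera axes: x right, y down, z forward; pixel columns grow to the right and rows downward; lengths in m; the calibration is good to about 2 mm. A picture is of the moment at which its call begins: read the wrist's pose just before it. get_calibration takes no time and is no camera call; for the wrist camera it gives the pose at the moment of the call.
- workorder.hand_in(): hands the job in, once; it reports no verdict.
The state is a dict: "time_s": time; "joint_positions": joint angles; "qvel": joint speeds; "tau": joint torques, N m; "position": TCP position; "tcp_rot": TCP orientation; "force": force on the tool from outside, world axes, zero at the start; "moment": the same for the moment, N m; "opening": opening from 0.0 (shut) to 1.0 (fully open).
Only numpy, scipy, OpenCV 4.12 (cv2) and the standard library are available. Lean on these libraries where they do the work, as an engineer would, in place of code of your own. Each camera call takes 0.05 s, during which the arm holds its last target. There are 200 camera calls.

## Working session

There is one attempt and no reset: what is moved stays moved. The work goes in short steps, Python scripts to look and compute and a tool call to move; the robot and the scene stay as the last step left them, time stands still between calls to the robot, and variables do not carry over. Pictures are saved under pics/ and viewed, on a budget of 10 in all, crops included, one or two more only if the job needs it, and the job is handed in when it is done.

Besides the shell and the picture viewer there is one more tool, called by a JSON object that holds its "fn" and its "kwargs", one argument or row to a line. drive_tool: Moves the arm, as the interface text tells. Its arguments: {"type":"object","properties":{"commands":{"type":"array"}},"required":["commands"]}

```bash
mkdir -p pics; python3 - <<'E'
from rig import bot, imaging
import numpy as np, cv2
s=bot.read_state();print(s['position'],s['tcp_rot'],s['force'],s['time_s'])
for n in ["scene","wrist"]:
    c=imaging.get_calibration(n);p,d=imaging.capture(n)
    np.savez(f"{n}.npz",p=p,d=d,K=c['mtx'],T=c['world_to_cam'])
    print(n,np.round(c['mtx'],1).tolist(),np.round(c['world_to_cam'],3).tolist())
    cv2.imwrite(f"pics/{n}1.png",p[:,:,::-1])
E
```

```text
[6.24319299e-01 1.19482504e-04 2.43563702e-01] [[ 9.99997712e-01 -2.13897243e-03  2.78899911e-05]
 [-2.70900094e-05  3.74030914e-04  9.99999930e-01]
 [-2.13898272e-03 -9.99997642e-01  3.73972113e-04]] [ 0.16045107 -0.38128688 -0.52081491] 0.0
scene [[495.9, 0.0, 316.6], [0.0, 495.9, 201.0], [0.0, 0.0, 1.0]] [[-0.229, 0.973, 0.018, 0.02], [0.604, 0.157, -0.781, -0.355], [-0.763, -0.168, -0.624, 1.836], [0.0, 0.0, 0.0, 1.0]]
wrist [[281.0, 0.0, 315.0], [0.0, 281.0, 202.3], [0.0, 0.0, 1.0]] [[1.0, 0.001, -0.002, -0.624], [0.002, -0.967, 0.255, -0.031], [-0.002, -0.255, -0.967, 0.39], [0.0, 0.0, 0.0, 1.0]]
```

View pics/scene1.png

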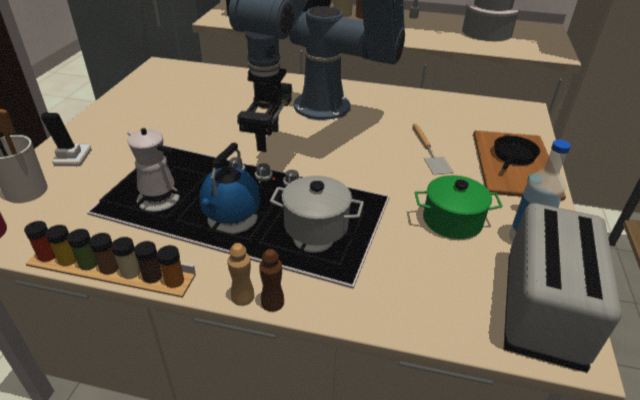

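View pics/wrist1.png

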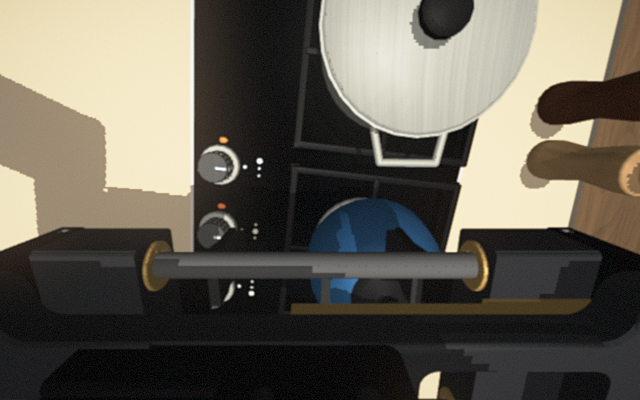

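The wrist view shows the three knobs at about (215,163), (217,232) and (220,290). Up in that image is +y, so the top knob is the left one, and its topmost dot is the large one. The pot is at about (430,50), on the left burner. Next I'll measure the knobs and the pot.

```bash
cat > h.py <<'E'
import numpy as np, cv2
def cloud(f):
    z=np.load(f) if isinstance(f,str) else f
    d,K,T=z['d'],z['K'],z['T']
    v,u=np.mgrid[:400,:640]
    P=np.stack([(u-K[0,2])/K[0,0]*d,(v-K[1,2])/K[1,1]*d,d],-1)
    P=(P-T[:3,3])@T[:3,:3]; P[d<=0]=np.nan
    return P
def knobs(P,lo=.036,hi=.05,vmax=400):
    m=((P[...,2]>lo)&(P[...,2]<hi)); m[vmax:]=0
    m=cv2.morphologyEx(m.astype(np.uint8),cv2.MORPH_OPEN,np.ones((3,3)))
    n,l,s,c=cv2.connectedComponentsWithStats(m)
    for i in range(1,n):
        if s[i,4]>80:
            q=P[l==i]; (x,y),r=cv2.minEnclosingCircle(q[:,:2].astype(np.float32))
            print('px',c[i].round(),s[i,4],'circ',round(x,4),round(y,4),'r',round(r,4),'z med',np.median(q[:,2]).round(4))
E
python3 - <<'E'
from h import *
P=cloud('wrist.npz'); knobs(P)
for u,v in [(120,50),(215,110),(430,15),(260,162)]: print(u,v,P[v,u].round(3))
S=cloud('scene.npz')
for u,v in [(317,187),(317,200),(227,160),(147,130)]: print('scene',u,v,S[v,u].round(3))
knobs(S)
# hob front edge in wrist: dark/light boundary
z=np.load('wrist.npz');g=z['p'].sum(2)
for v in range(20,190,40):
    u=np.where(g[v,150:260]<150)[0]+150; print(v,u[:1],P[v,u[0]+1].round(3))
# pot from rim
q=P[:180,300:][(P[:180,300:,2]>.13)&(P[:180,300:,2]<.15)];print(len(q),cv2.minEnclosingCircle(q[:,:2].astype(np.float32)))
E
```

```text
px [314.  97.] 1795 circ 0.653 0.1183 r 0.0898 z med 0.0476
px [572. 102.] 497 circ 0.9321 0.1003 r 0.0225 z med 0.043
px [462. 148.] 637 circ 0.7909 0.0539 r 0.0311 z med 0.0474
px [559. 161.] 438 circ 0.9303 0.0304 r 0.0228 z med 0.0427
px [404. 155.] 308 circ 0.7336 0.0408 r 0.0308 z med 0.0478
px [213. 167.] 781 circ 0.4988 0.0236 r 0.0196 z med 0.0429
px [374. 195.] 2592 circ 0.6935 -0.0381 r 0.1184 z med 0.0476
px [210. 233.] 530 circ 0.4889 -0.0652 r 0.0189 z med 0.0429
px [283. 298.] 290 circ 0.5822 -0.1514 r 0.0279 z med 0.0477
120 50 [ 0.382  0.163 -0.001]
215 110 [0.497 0.092 0.008]
430 15 [0.698 0.14  0.179]
260 162 [0.551 0.026 0.009]
scene 317 187 [0.723 0.148 0.176]
scene 317 200 [0.747 0.154 0.157]
scene 227 160 [ 0.436 -0.202  0.005]
scene 147 130 [ 0.637 -0.322  0.207]
px [518. 141.] 201 circ 0.1861 0.6664 r 0.0702 z med 0.0433
px [ 68. 151.] 107 circ 0.5596 -0.6626 r 0.0334 z med 0.0432
px [263. 167.] 96 circ 0.4925 -0.0645 r 0.0212 z med 0.0423
px [186. 170.] 87 circ 0.5717 -0.2701 r 0.0344 z med 0.045
px [291. 173.] 97 circ 0.5 0.0219 r 0.022 z med 0.0422
px [ 26
[... 228 characters left out ...]
 0.0459
px [266. 215.] 89 circ 0.7004 0.014 r 0.0442 z med 0.047
px [155. 215.] 171 circ 0.7676 -0.2674 r 0.0442 z med 0.0459
px [457. 226.] 121 circ 0.6133 0.4911 r 0.0418 z med 0.0435
px [237. 235.] 239 circ 0.7746 -0.0416 r 0.0533 z med 0.0459
px [301. 254.] 454 circ 0.8123 0.1281 r 0.1054 z med 0.0456
px [ 64. 254.] 83 circ 0.9453 -0.4052 r 0.0188 z med 0.0433
px [272. 295.] 99 circ 0.9396 0.101 r 0.0229 z med 0.0421
px [549. 349.] 367 circ 0.9403 0.673 r 0.0802 z med 0.0429
20 [196] [0.485 0.193 0.008]
60 [196] [0.481 0.15  0.009]
100 [201] [0.481 0.104 0.007]
140 [195] [0.469 0.055 0.008]
180 [195] [0.463 0.002 0.009]
7917 ((0.7104204297065735, 0.1449802815914154), 0.08333762735128403)
```

The left knob is at (0.4985, 0.0235) with its top at 0.043 and radius 19.6 mm. Mid-knob spacing comes out at 89 mm, with the hob yawed about -6°. The pot is at about (0.71, 0.145), on the left burner. I'll move above the left knob and pre-turn clockwise.

{"fn": "drive_tool", "kwargs": {
  "commands": [
    {"dx": -0.79,"dy": 0.3,"dz": 0.147,"grip": 87},
    {"dx": -0.79,"dy": 0.3,"dz": 0.147,"grip": 87},
    {"dx": -0.79,"dy": 0.3,"dz": 0.147,"grip": 87},
    {"dx": -0.78,"dy": 0.3,"dz": 0.147,"grip": 87},
    {"wy": 0.11,"grip": 87},
    {"wy": 0.11,"grip": 87},
    {"wy": 0.11,"grip": 87},
    {"wy": 0.11,"grip": 87}
  ]
}}

```text
schema error: expected keys dx, dy, dz, wx, wy, wz, grip
```

{"fn": "drive_tool", "kwargs": {
  "commands": [
    {"wy": 0.06,"dy": 0.5,"grip": 87},
    {"dy": 0.5,"grip": 87},
    {"grip": 87},
    {"grip": 87}
  ]
}}

```text
schema error: expected keys dx, dy, dz, wx, wy, wz, grip
```

```bash
python3 - <<'E'
from rig import bot, imaging
from h import *
s=bot.read_state();print(s['position'],s['tcp_rot'].round(3) if hasattr(s['tcp_rot'],'round') else s['tcp_rot'],s['force'],s['time_s'])
c=imaging.get_calibration('wrist');p,d=imaging.capture('wrist')
cv2.imwrite("pics/wrist2.png",p[:,:,::-1])
knobs(cloud(dict(d=d,K=c['mtx'],T=c['world_to_cam'])))
E
```

```text
[6.24378434e-01 1.25284598e-04 2.43683370e-01] [[ 1.    -0.002 -0.   ]
 [ 0.     0.     1.   ]
 [-0.002 -1.     0.   ]] [-0.01268474 -0.362341   -0.28484791] 0.1
px [308.  24.] 428 circ 0.6173 0.1759 r 0.0244 z med 0.0476
px [316. 120.] 1385 circ 0.6514 0.0944 r 0.07 z med 0.0477
px [571. 102.] 499 circ 0.9323 0.1002 r 0.0226 z med 0.0428
px [462. 148.] 640 circ 0.791 0.0538 r 0.031 z med 0.0474
px [559. 160.] 434 circ 0.9336 0.0305 r 0.0231 z med 0.0428
px [404. 155.] 299 circ 0.7338 0.0396 r 0.0304 z med 0.0477
px [213. 167.] 782 circ 0.499 0.0235 r 0.0194 z med 0.0428
px [373. 195.] 2608 circ 0.6931 -0.04 r 0.1191 z med 0.0476
px [209. 233.] 528 circ 0.4889 -0.0651 r 0.0191 z med 0.043
px [283. 298.] 293 circ 0.5827 -0.1515 r 0.028 z med 0.0478
```

View pics/wrist2.png

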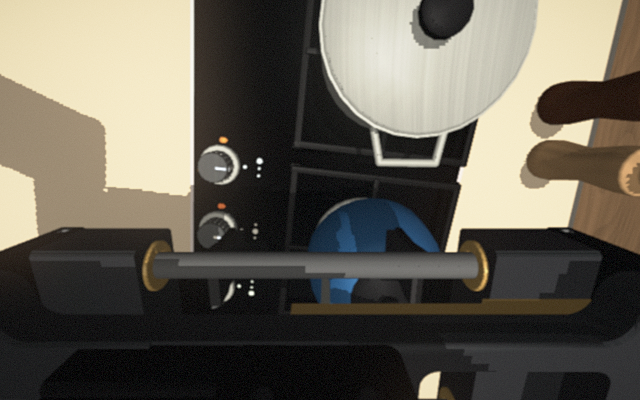

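The view is unchanged: every row needs all seven keys, so the arm didn't move. The knob measurement repeats to within 0.5 mm.

{"fn": "drive_tool", "kwargs": {
  "commands": [
    {"dx": -0.79,"dy": 0.3,"dz": 0.147,"wx": 0,"wy": 0,"wz": 0,"grip": 87},
    {"dx": -0.79,"dy": 0.3,"dz": 0.147,"wx": 0,"wy": 0,"wz": 0,"grip": 87},
    {"dx": -0.79,"dy": 0.3,"dz": 0.147,"wx": 0,"wy": 0,"wz": 0,"grip": 87},
    {"dx": -0.78,"dy": 0.3,"dz": 0.147,"wx": 0,"wy": 0,"wz": 0,"grip": 87},
    {"dx": 0,"dy": 0,"dz": 0,"wx": 0,"wy": 0.11,"wz": 0,"grip": 87},
    {"dx": 0,"dy": 0,"dz": 0,"wx": 0,"wy": 0.11,"wz": 0,"grip": 87},
    {"dx": 0,"dy": 0,"dz": 0,"wx": 0,"wy": 0.11,"wz": 0,"grip": 87},
    {"dx": 0,"dy": 0,"dz": 0,"wx": 0,"wy": 0.11,"wz": 0,"grip": 87}
  ]
}}

```text
time_s: 1.15
position: [0.4988, 0.0236, 0.1964]
tcp_rot: [[0.767, -0.0, 0.642], [-0.642, 0.0, 0.767], [-0.0, -1.0, -0.0]]
force: [0.6, -0.2, 0.3]
opening: 0.998
```

{"fn": "drive_tool", "kwargs": {
  "commands": [
    {"dx": 0,"dy": 0.5,"dz": 0,"wx": 0,"wy": 0.06,"wz": 0,"grip": 87},
    {"dx": 0,"dy": 0.5,"dz": 0,"wx": 0,"wy": 0,"wz": 0,"grip": 87},
    {"dx": 0,"dy": 0,"dz": 0,"wx": 0,"wy": 0,"wz": 0,"grip": 87},
    {"dx": 0,"dy": 0,"dz": 0,"wx": 0,"wy": 0,"wz": 0,"grip": 87}
  ]
}}

```text
time_s: 1.65
position: [0.4993, 0.0235, 0.1569]
tcp_rot: [[0.707, 0.001, 0.707], [-0.707, -0.0, 0.707], [0.0, -1.0, 0.0]]
force: [0.5, 0.4, 0.4]
opening: 0.998
```

```bash
cat > look.py <<'E'
import sys
from rig import bot, imaging
from h import *
s=bot.read_state();R=np.array(s['tcp_rot']);p0=np.array(s['position'])
print(p0.round(4),R.round(3).tolist(),np.round(s['force'],2),s['time_s'],s['opening'],np.round(s['joint_positions'],1))
n=sys.argv[2]
c=imaging.get_calibration(n);p,d=imaging.capture(n)
cv2.imwrite(f"pics/{sys.argv[1]}.png",p[:,:,::-1])
knobs(cloud(dict(d=d,K=c['mtx'],T=c['world_to_cam'])))
print('tool offset to knob xy (m):',(R.T@(np.array([.499,.0235,p0[2]])-p0)).round(4))
E
python3 look.py wrist3 wrist
```

```text
[0.4993 0.0235 0.1569] [[0.707, 0.001, 0.707], [-0.707, -0.0, 0.707], [0.0, -1.0, 0.0]] [0.48 0.37 0.39] 1.65 0.9976028006481247 [-10.1  28.4 104.8   0.   46.8  34.9]
px [394.  48.] 3593 circ 0.6649 0.0928 r 0.081 z med 0.0476
px [463. 107.] 4411 circ 0.667 -0.0395 r 0.0985 z med 0.0476
px [631.  12.] 480 circ 0.7894 -0.0411 r 0.0138 z med 0.0432
px [314. 204.] 1238 circ 0.499 0.024 r 0.0196 z med 0.0429
px [629. 246.] 81 circ 0.6858 -0.2174 r 0.0073 z med 0.048
px [369. 283.] 247 circ 0.4824 -0.0712 r 0.0157 z med 0.043
tool offset to knob xy (m): [-0.0002 -0.     -0.0002]
```

View pics/wrist3.png

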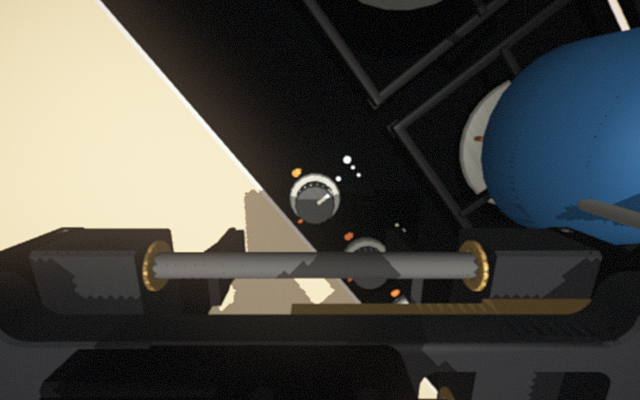

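The knob is at (316,197), upright, with its pointer to the rear and 0.5 mm off centre. Before descending I'll check that nothing tall is near the gripper body.

```bash
python3 - <<'E'
from h import *
for f in ['wrist.npz','scene.npz']:
    P=cloud(f); P=P[:215] if f[0]=='w' else P
    r=np.hypot(P[...,0]-.499,P[...,1]-.0235); m=(P[...,2]>.065)&(P[...,2]<.3)&(r<.2)&(P[...,0]>.53)
    q=P[m]; a=np.degrees(np.arctan2(q[:,1]-.0235,q[:,0]-.499)); 
    for lo in range(-90,90,30):
        k=(a>=lo)&(a<lo+30)
        if k.sum()>5: print(f,lo,k.sum(),'min r',np.percentile(r[m][k],2).round(3),'z',np.median(q[k,2]).round(3))
E
```

```text
wrist.npz -30 587 min r 0.155 z 0.084
wrist.npz 0 3820 min r 0.164 z 0.148
wrist.npz 30 3437 min r 0.164 z 0.149
scene.npz -60 137 min r 0.166 z 0.175
scene.npz -30 467 min r 0.076 z 0.226
scene.npz 0 147 min r 0.055 z 0.149
scene.npz 30 75 min r 0.167 z 0.15
```

{"fn": "drive_tool", "kwargs": {
  "commands": [
    {"dx": 0,"dy": 0.8,"dz": 0,"wx": 0,"wy": 0,"wz": 0,"grip": 87},
    {"dx": 0,"dy": 0.7,"dz": 0,"wx": 0,"wy": 0,"wz": 0,"grip": 87},
    {"dx": 0,"dy": 0,"dz": 0,"wx": 0,"wy": 0,"wz": 0,"grip": 87}
  ]
}}

```text
time_s: 2.08
position: [0.4981, 0.0237, 0.0958]
tcp_rot: [[0.707, -0.003, 0.707], [-0.707, 0.001, 0.707], [-0.002, -1.0, -0.002]]
force: [0.4, -0.2, -0.2]
opening: 0.997
```

Clearance is at least 155 mm, and the gripper body needs 102 mm. The nearer scene points are the gripper itself. Now I'll descend and close.

{"fn": "drive_tool", "kwargs": {
  "commands": [
    {"dx": 0,"dy": 0.6,"dz": 0,"wx": 0,"wy": 0,"wz": 0,"grip": 87},
    {"dx": 0,"dy": 0.5,"dz": 0,"wx": 0,"wy": 0,"wz": 0,"grip": 87},
    {"dx": 0,"dy": 0.18,"dz": 0,"wx": 0,"wy": 0,"wz": 0,"grip": 87},
    {"dx": 0,"dy": 0,"dz": 0,"wx": 0,"wy": 0,"wz": 0,"grip": 87},
    {"dx": 0,"dy": 0,"dz": 0,"wx": 0,"wy": 0,"wz": 0,"grip": 60},
    {"dx": 0,"dy": 0,"dz": 0,"wx": 0,"wy": 0,"wz": 0,"grip": 44},
    {"dx": 0,"dy": 0,"dz": 0,"wx": 0,"wy": 0,"wz": 0,"grip": 44},
    {"dx": 0,"dy": 0,"dz": 0,"wx": 0,"wy": 0,"wz": 0,"grip": 44}
  ]
}}

```text
time_s: 3.08
position: [0.499, 0.0235, 0.0455]
tcp_rot: [[0.707, 0.0, 0.707], [-0.707, -0.0, 0.707], [0.0, -1.0, 0.0]]
force: [0.9, 0.2, 0.7]
opening: 0.632
```

{"fn": "drive_tool", "kwargs": {
  "commands": [
    {"dx": 0,"dy": 0,"dz": 0,"wx": 0,"wy": 0,"wz": 0,"grip": 25},
    {"dx": 0,"dy": 0,"dz": 0,"wx": 0,"wy": 0,"wz": 0,"grip": 25},
    {"dx": 0,"dy": 0,"dz": 0,"wx": 0,"wy": 0,"wz": 0,"grip": 25},
    {"dx": 0,"dy": 0,"dz": 0,"wx": 0,"wy": 0,"wz": 0,"grip": 25}
  ]
}}

```text
time_s: 3.58
position: [0.4989, 0.0236, 0.0453]
tcp_rot: [[0.707, -0.0, 0.707], [-0.707, 0.0, 0.707], [-0.0, -1.0, -0.0]]
force: [-0.6, 0.3, -0.1]
opening: 0.431
```

{"fn": "drive_tool", "kwargs": {
  "commands": [
    {"dx": 0,"dy": 0.08,"dz": 0,"wx": 0,"wy": 0,"wz": 0,"grip": 25},
    {"dx": 0,"dy": 0.07,"dz": 0,"wx": 0,"wy": 0,"wz": 0,"grip": 25},
    {"dx": 0,"dy": 0,"dz": 0,"wx": 0,"wy": 0,"wz": 0,"grip": 25},
    {"dx": 0,"dy": 0,"dz": 0,"wx": 0,"wy": 0,"wz": 0,"grip": 25}
  ]
}}

```text
time_s: 4.08
position: [0.4989, 0.0236, 0.0397]
tcp_rot: [[0.707, 0.0, 0.707], [-0.707, 0.0, 0.707], [-0.0, -1.0, 0.0]]
force: [-1.2, -0.3, 7.2]
opening: 0.433
```

{"fn": "drive_tool", "kwargs": {
  "commands": [
    {"dx": 0,"dy": 0.04,"dz": 0,"wx": 0,"wy": 0,"wz": 0,"grip": 25},
    {"dx": 0,"dy": 0,"dz": 0,"wx": 0,"wy": 0,"wz": 0,"grip": 25},
    {"dx": 0,"dy": 0,"dz": 0,"wx": 0,"wy": 0,"wz": 0,"grip": 25}
  ]
}}

```text
time_s: 4.45
position: [0.4989, 0.0236, 0.0391]
tcp_rot: [[0.707, 0.001, 0.707], [-0.707, -0.0, 0.707], [0.001, -1.0, 0.0]]
force: [-2.4, 0.1, 15.3]
opening: 0.428
```

It has reached the stop: 6.2 mm of travel at 15 N. Now the quarter turn anticlockwise.

{"fn": "drive_tool", "kwargs": {
  "commands": [
    {"dx": 0,"dy": 0,"dz": 0,"wx": 0,"wy": -0.05,"wz": 0,"grip": 25},
    {"dx": 0,"dy": 0,"dz": 0,"wx": 0,"wy": -0.1,"wz": 0,"grip": 25},
    {"dx": 0,"dy": 0,"dz": 0,"wx": 0,"wy": -0.1,"wz": 0,"grip": 25},
    {"dx": 0,"dy": 0,"dz": 0,"wx": 0,"wy": 0,"wz": 0,"grip": 25}
  ]
}}

```text
time_s: 4.95
position: [0.4989, 0.0236, 0.0391]
tcp_rot: [[0.924, 0.001, 0.382], [-0.382, -0.0, 0.924], [0.001, -1.0, 0.0]]
force: [-2.9, 0.5, 15.1]
opening: 0.43
```

```bash
python3 -c "
from rig import bot
s=bot.read_state();print(s['moment'],s['force'],s['opening'])"
```

```text
[0.10137414 0.49698583 0.02175535] [-2.85206209  0.50670041 15.14755133] 0.4298370253347113
```

The moment about z is only 0.02 N m, so the knob is turning freely with the grip. Continuing.

{"fn": "drive_tool", "kwargs": {
  "commands": [
    {"dx": 0,"dy": 0,"dz": 0,"wx": 0,"wy": -0.1,"wz": 0,"grip": 25},
    {"dx": 0,"dy": 0,"dz": 0,"wx": 0,"wy": -0.1,"wz": 0,"grip": 25},
    {"dx": 0,"dy": 0,"dz": 0,"wx": 0,"wy": -0.1,"wz": 0,"grip": 25},
    {"dx": 0,"dy": 0,"dz": 0,"wx": 0,"wy": -0.1,"wz": 0,"grip": 25},
    {"dx": 0,"dy": 0,"dz": 0,"wx": 0,"wy": -0.1,"wz": 0,"grip": 25},
    {"dx": 0,"dy": 0,"dz": 0,"wx": 0,"wy": -0.1,"wz": 0,"grip": 25},
    {"dx": 0,"dy": 0,"dz": 0,"wx": 0,"wy": -0.1,"wz": 0,"grip": 25},
    {"dx": 0,"dy": 0,"dz": 0,"wx": 0,"wy": -0.05,"wz": 0,"grip": 25}
  ]
}}

```text
time_s: 5.95
position: [0.4989, 0.0236, 0.0391]
tcp_rot: [[0.705, 0.001, -0.709], [0.709, -0.0, 0.705], [0.0, -1.0, -0.0]]
force: [-2.6, 0.7, 14.8]
opening: 0.427
```

{"fn": "drive_tool", "kwargs": {
  "commands": [
    {"dx": 0,"dy": 0,"dz": 0,"wx": 0,"wy": 0,"wz": 0,"grip": 25},
    {"dx": 0,"dy": 0,"dz": 0,"wx": 0,"wy": 0,"wz": 0,"grip": 25}
  ]
}}

```text
time_s: 6.2
position: [0.4989, 0.0236, 0.0391]
tcp_rot: [[0.707, 0.001, -0.707], [0.707, -0.0, 0.707], [0.0, -1.0, -0.001]]
force: [-2.7, 1.6, 14.3]
opening: 0.432
```

```bash
python3 look.py wrist4 wrist; python3 - <<'E'
from rig import bot,imaging
import cv2,numpy as np
print(bot.read_state()['moment'])
a=cv2.imread('pics/wrist4.png')[120:300,200:440]
p,d=imaging.capture('side');cv2.imwrite('pics/c4.png',np.vstack([cv2.resize(a,(640,300)),cv2.resize(p[:,:,::-1],(480,300))if 0 else cv2.copyMakeBorder(cv2.resize(p[:,:,::-1],(480,300)),0,0,0,160,0)]))
E
```

```text
[0.4989 0.0236 0.0391] [[0.707, 0.001, -0.707], [0.707, -0.0, 0.707], [0.0, -1.0, -0.001]] [-2.66  1.57 14.25] 6.2 0.43243275330453723 [-10.1  41.  108.4  -0.   30.5 -55.1]
px [314. 241.] 947 circ 0.494 0.0276 r 0.0158 z med 0.037
px [632. 243.] 295 circ 0.6094 0.1515 r 0.0069 z med 0.041
px [270. 246.] 211 circ 0.4767 0.0128 r 0.0059 z med 0.0429
px [359. 246.] 213 circ 0.5104 0.0463 r 0.0059 z med 0.0426
px [314. 282.] 192 circ 0.5087 0.0144 r 0.01 z med 0.037
px [520. 308.] 144 circ 0.6029 0.0868 r 0.005 z med 0.04
px [500. 381.] 331 circ 0.6277 0.0462 r 0.0126 z med 0.0478
tool offset to knob xy (m): [-0.      0.     -0.0001]
[0.16535413 0.4240344  0.00212443]
```

View pics/c4.png

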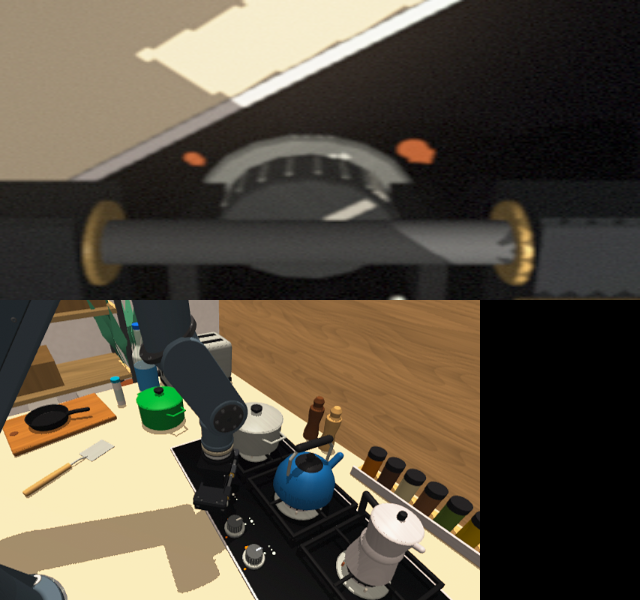

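The crop shows the pointer at about (345,212) aimed at the large flame mark at about (415,150). The knob top is at z = 0.037, fully in. The side view shows the other knobs and the cookware undisturbed. Now holding for more than 5 s.

{"fn": "drive_tool", "kwargs": {
  "commands": [
    {"dx": 0,"dy": 0,"dz": 0,"wx": 0,"wy": 0,"wz": 0,"grip": 25},
    {"dx": 0,"dy": 0,"dz": 0,"wx": 0,"wy": 0,"wz": 0,"grip": 25},
    {"dx": 0,"dy": 0,"dz": 0,"wx": 0,"wy": 0,"wz": 0,"grip": 25},
    {"dx": 0,"dy": 0,"dz": 0,"wx": 0,"wy": 0,"wz": 0,"grip": 25},
    {"dx": 0,"dy": 0,"dz": 0,"wx": 0,"wy": 0,"wz": 0,"grip": 25},
    {"dx": 0,"dy": 0,"dz": 0,"wx": 0,"wy": 0,"wz": 0,"grip": 25},
    {"dx": 0,"dy": 0,"dz": 0,"wx": 0,"wy": 0,"wz": 0,"grip": 25},
    {"dx": 0,"dy": 0,"dz": 0,"wx": 0,"wy": 0,"wz": 0,"grip": 25}
  ]
}}

```text
time_s: 7.3
position: [0.4989, 0.0236, 0.0391]
tcp_rot: [[0.707, 0.001, -0.707], [0.707, -0.0, 0.707], [0.0, -1.0, -0.001]]
force: [-3.0, 1.0, 15.1]
opening: 0.433
```

{"fn": "drive_tool", "kwargs": {
  "commands": [
    {"dx": 0,"dy": 0,"dz": 0,"wx": 0,"wy": 0,"wz": 0,"grip": 25},
    {"dx": 0,"dy": 0,"dz": 0,"wx": 0,"wy": 0,"wz": 0,"grip": 25},
    {"dx": 0,"dy": 0,"dz": 0,"wx": 0,"wy": 0,"wz": 0,"grip": 25},
    {"dx": 0,"dy": 0,"dz": 0,"wx": 0,"wy": 0,"wz": 0,"grip": 25},
    {"dx": 0,"dy": 0,"dz": 0,"wx": 0,"wy": 0,"wz": 0,"grip": 25},
    {"dx": 0,"dy": 0,"dz": 0,"wx": 0,"wy": 0,"wz": 0,"grip": 25},
    {"dx": 0,"dy": 0,"dz": 0,"wx": 0,"wy": 0,"wz": 0,"grip": 25},
    {"dx": 0,"dy": 0,"dz": 0,"wx": 0,"wy": 0,"wz": 0,"grip": 25}
  ]
}}

```text
time_s: 8.3
position: [0.4989, 0.0236, 0.0391]
tcp_rot: [[0.707, 0.001, -0.707], [0.707, -0.0, 0.707], [0.0, -1.0, -0.001]]
force: [-2.4, 1.4, 15.8]
opening: 0.429
```

{"fn": "drive_tool", "kwargs": {
  "commands": [
    {"dx": 0,"dy": 0,"dz": 0,"wx": 0,"wy": 0,"wz": 0,"grip": 25},
    {"dx": 0,"dy": 0,"dz": 0,"wx": 0,"wy": 0,"wz": 0,"grip": 25},
    {"dx": 0,"dy": 0,"dz": 0,"wx": 0,"wy": 0,"wz": 0,"grip": 25},
    {"dx": 0,"dy": 0,"dz": 0,"wx": 0,"wy": 0,"wz": 0,"grip": 25},
    {"dx": 0,"dy": 0,"dz": 0,"wx": 0,"wy": 0,"wz": 0,"grip": 25},
    {"dx": 0,"dy": 0,"dz": 0,"wx": 0,"wy": 0,"wz": 0,"grip": 25},
    {"dx": 0,"dy": 0,"dz": 0,"wx": 0,"wy": 0,"wz": 0,"grip": 25},
    {"dx": 0,"dy": 0,"dz": 0,"wx": 0,"wy": 0,"wz": 0,"grip": 25}
  ]
}}

```text
time_s: 9.3
position: [0.4989, 0.0236, 0.0391]
tcp_rot: [[0.707, 0.001, -0.707], [0.707, -0.0, 0.707], [0.0, -1.0, -0.001]]
force: [-2.4, 0.9, 16.0]
opening: 0.43
```

{"fn": "drive_tool", "kwargs": {
  "commands": [
    {"dx": 0,"dy": 0,"dz": 0,"wx": 0,"wy": 0,"wz": 0,"grip": 25},
    {"dx": 0,"dy": 0,"dz": 0,"wx": 0,"wy": 0,"wz": 0,"grip": 25},
    {"dx": 0,"dy": 0,"dz": 0,"wx": 0,"wy": 0,"wz": 0,"grip": 25},
    {"dx": 0,"dy": 0,"dz": 0,"wx": 0,"wy": 0,"wz": 0,"grip": 25},
    {"dx": 0,"dy": 0,"dz": 0,"wx": 0,"wy": 0,"wz": 0,"grip": 25},
    {"dx": 0,"dy": 0,"dz": 0,"wx": 0,"wy": 0,"wz": 0,"grip": 25},
    {"dx": 0,"dy": 0,"dz": 0,"wx": 0,"wy": 0,"wz": 0,"grip": 25},
    {"dx": 0,"dy": 0,"dz": 0,"wx": 0,"wy": 0,"wz": 0,"grip": 25}
  ]
}}

```text
time_s: 10.3
position: [0.499, 0.0236, 0.0391]
tcp_rot: [[0.707, 0.001, -0.707], [0.707, -0.0, 0.707], [0.0, -1.0, -0.001]]
force: [-2.0, 1.7, 15.7]
opening: 0.431
```

{"fn": "drive_tool", "kwargs": {
  "commands": [
    {"dx": 0,"dy": 0,"dz": 0,"wx": 0,"wy": 0,"wz": 0,"grip": 25},
    {"dx": 0,"dy": 0,"dz": 0,"wx": 0,"wy": 0,"wz": 0,"grip": 25},
    {"dx": 0,"dy": 0,"dz": 0,"wx": 0,"wy": 0,"wz": 0,"grip": 25},
    {"dx": 0,"dy": 0,"dz": 0,"wx": 0,"wy": 0,"wz": 0,"grip": 25},
    {"dx": 0,"dy": 0,"dz": 0,"wx": 0,"wy": 0,"wz": 0,"grip": 25},
    {"dx": 0,"dy": 0,"dz": 0,"wx": 0,"wy": 0,"wz": 0,"grip": 25},
    {"dx": 0,"dy": 0,"dz": 0,"wx": 0,"wy": 0,"wz": 0,"grip": 25},
    {"dx": 0,"dy": 0,"dz": 0,"wx": 0,"wy": 0,"wz": 0,"grip": 25}
  ]
}}

```text
time_s: 11.3
position: [0.499, 0.0236, 0.0391]
tcp_rot: [[0.707, 0.001, -0.707], [0.707, -0.0, 0.707], [0.0, -1.0, -0.001]]
force: [-2.2, 0.9, 15.6]
opening: 0.432
```

{"fn": "drive_tool", "kwargs": {
  "commands": [
    {"dx": 0,"dy": 0,"dz": 0,"wx": 0,"wy": 0,"wz": 0,"grip": 25},
    {"dx": 0,"dy": 0,"dz": 0,"wx": 0,"wy": 0,"wz": 0,"grip": 25},
    {"dx": 0,"dy": 0,"dz": 0,"wx": 0,"wy": 0,"wz": 0,"grip": 25},
    {"dx": 0,"dy": 0,"dz": 0,"wx": 0,"wy": 0,"wz": 0,"grip": 25},
    {"dx": 0,"dy": 0,"dz": 0,"wx": 0,"wy": 0,"wz": 0,"grip": 25},
    {"dx": 0,"dy": 0,"dz": 0,"wx": 0,"wy": 0,"wz": 0,"grip": 25},
    {"dx": 0,"dy": 0,"dz": 0,"wx": 0,"wy": 0,"wz": 0,"grip": 25},
    {"dx": 0,"dy": 0,"dz": 0,"wx": 0,"wy": 0,"wz": 0,"grip": 25}
  ]
}}

```text
time_s: 12.3
position: [0.4989, 0.0236, 0.0391]
tcp_rot: [[0.707, 0.001, -0.707], [0.707, -0.0, 0.707], [0.0, -1.0, -0.001]]
force: [-3.4, 0.2, 15.3]
opening: 0.429
```

```bash
python3 look.py wrist5 wrist | head -3; python3 - <<'E'
import cv2,numpy as np
a,b=[cv2.imread(f'pics/wrist{i}.png')[120:300,200:440].astype(int) for i in (4,5)]
print('mean image change',abs(a-b).mean())
from rig import workorder
print(workorder.hand_in())
E
```

```text
[0.4989 0.0236 0.0391] [[0.707, 0.001, -0.707], [0.707, -0.0, 0.707], [0.0, -1.0, -0.001]] [-3.41  0.24 15.28] 12.3 0.42893184246576743 [-10.1  41.  108.4  -0.   30.5 -55.1]
px [315. 241.] 986 circ 0.4954 0.0276 r 0.0169 z med 0.0369
px [631. 243.] 298 circ 0.6092 0.1518 r 0.007 z med 0.0408
mean image change 3.1552083333333334
the job is handed in; nothing more can be done
None
```

The steel pot stands on the left burner. I gripped the left knob, pushed it fully in while still at off and turned it 90° anticlockwise. I held it there for about 6 s and handed the job in at about 12.4 s with the gripper still holding.

- **Pushed in:** at the last check the knob top was at z = 0.037, which is 6 mm in, with a steady push of about 15 N and the grip at 37 mm.
- **Full flame:** the pointer was on the large flame mark. A close wrist picture after the hold differed little from the one before it.
- **Rest of the scene:** the side view taken just after the turn showed the other knobs and the cookware undisturbed. I judged that by eye and did not measure them again before handing in.
- **Failed calls:** the first two move calls were refused for missing keys, and the arm did not move. No check disagreed.

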